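# Set the pilot lever, fit the knob on its D-shaft and hold it pressed

## Robot

A 6-joint arm with a two-finger parallel gripper is mounted at the origin on the work surface. World frame = base frame: x ahead of the robot, y to its left, z up, the work surface at z = 0. Lengths are in m, angles in rad, forces in N, time in s.
With the tool pointing down it reaches from about 0.25 to 0.725 m from the base axis. Payload 4 kg.
Tool frame: the origin (TCP) lies midway between the tips of the shut fingers; the grasp point (between the pads) lies 19 mm behind it (bot.grip_point_offset is the distance from the TCP to the grasp point, in m); z points along the fingers, y is the line along which they close (so a half turn about z gives the same grasp; the last joint's range is limited). The gripper opens to 85 mm and grips with 20 to 120 N. Pads are 22 mm wide; open, the fingers measure 114 mm over their backs; the gripper's body (76 mm by 85 mm) begins 54 mm behind the grasp point. The pads swing forward as they close: fully open they stand 13 mm farther back than shut.
Start: joints at [1.151, 0.241, 0.005, 1.335, 0, 1.571], TCP at [0.204, 0.457, 0.197] pointing down, gripper open.
Joint ranges: [-2.72, 2.72], [-1.05, 1.87], [-1.09, 1.28], [-1.99, 2.15], [-1.42, 1.44], [-3.14, 3.14]. Speed limits (rad/s): [2.79, 2.79, 3.14, 3.14, 3.14, 3.14].

## Interface

Orientations are given as a 3x3 rotation matrix whose columns are the frame's x, y, z axes.
In Python, from plant import bot gives the robot as it stands.
- The arm moves only by the tool move_arm, never from a script. Its argument "plan" is one flat list of numbers, 5 for each row, row after row: the shift along the tool's x, y, z in units of 30 mm (1.0 is 30 mm), then the turn about the tool's z in rad, then the opening in per cent of the stroke, from 0 (shut) to 100 (fully open). A call has 1 to 20 rows; each row shifts and turns the commanded pose from where the row before left it, along the tool's axes as they then stand; what a row does not reach is not made up. A row lasts 1/10 s, in which the tool goes at most 50 mm and 8.59 degrees, less where a joint would pass 70% of its speed; a pose out of reach is approached as far as the arm can. A call is refused whole if a number of a shift passes 1 or a number of a turn 0.15, either way. A call with a gripper value outside its range is refused whole. The fingers move at their own pace and stop on an object; the grip force is fixed at half the most. Time passes only in rows, so rows that do not move let the fingers close. It gives the time, the measured TCP pose, the force, the opening and the grip force at its end, in the units of the state.
- bot.get_state(): the state, without advancing time (a new reading comes with each control period).
- bot.camera(name): name is "scene" or "top" or "wrist"; returns a dict with "frame" (400x640x3 uint8, red, green, blue), "range_z" (400x640 float32, m along the optical axis (not along the pixel's ray), 0 where there is no reading), "vertical_fov" (degrees; the focal length in pixels is half the picture's height over the tangent of half this angle, whatever the lens; pixels are square), "cx", "cy" (the principal point, pixels), "rvec" (rotation vector, rad) and "tvec" (3), from world to camera coordinates, as OpenCV has them. Camera axes: x right, y down, z forward; pixel columns grow to the right and rows downward; lengths in m; the calibration is good to about 2 mm. A picture is of the moment at which its call begins.
- bot.finish_job(): hands the job in; it is judged then, once.
The state is a dict: "t": time; "qpos": joint angles; "qvel": joint speeds; "joint_torque": joint torques, N m; "tool_pos": TCP position; "tcp_rot": TCP orientation; "force": force on the tool from outside, world axes, zero at the start; "wrist_torque": the same for the moment, N m; "grip_width": finger opening in m; "finger_force": force on a finger pad.
Only numpy, scipy, OpenCV 4.12 (cv2) and the standard library are available. Lean on these libraries where they do the work, as an engineer would, in place of code of your own. Each camera call takes 0.05 s, during which the arm holds its last target. There are 200 camera calls.

## Task

Light-up of the closet's water heater: on the white gas control block, first swing the yellow lever until it lies in line with the green mark and leave it there. Then pick up the loose black knob, turn it so that its D-shaped hole matches the brass D-shaft on the block, push it fully onto the shaft and press it in against the spring as far as it goes. Finish while still gripping the knob and holding it pressed in; leave the brush, crevice tool, pad holder and polish tin where they are.

Things in the scene. Friction and masses are not known exactly. Their poses are not given: they have to be found in the camera images.
- unit: White gas control block with a grey top panel, fixed to the shelf; 170 (x) by 300 (y) mm, top panel 50 mm above the shelf. Origin: centre of its underside. In its own frame the D-shaft stands at x 0, y -90 mm, the lever's pivot at x +50, y +20 mm. It stands at a different place and yaw each time.
- lever_pivot (a point): Point on the lever's vertical hinge axis, 56 mm above the top panel (level with the top of the lever's grip post). Turns with the lever; its x axis runs from the post towards the pivot.
- lever_tip (a point): Centre of the top of the lever's grip post. The lever is a flat yellow bar 12 mm wide, 85 mm from pivot to post, its bar 18 to 26 mm above the panel; at its end a round black upright post, 14 mm diameter, rises above the bar from 26 to 56 mm above the panel. Its x axis runs from the post towards the pivot, z is up.
- lever (a joint): Lever angle in rad: 0 when the lever points along the block's -x from its pivot, growing as it swings (clockwise seen from above) to 1.57, along the block's +y. It swings level, needs about 1 N at the post and stays where it is left.
- mark_point (a point): The green mark: a flat radial strip 45 by 9 mm lying on the top panel, from 60 to 105 mm from the lever's pivot. This point lies 85 mm from the pivot axis at panel height: the lever is set when the post stands straight over it. Its x axis runs towards the pivot. The mark lies at a different angle each time, 0.7 to 1.25 rad in lever angle, and stays put.
- knob: Loose black control knob standing upright on the shelf, hole down; 60 g or so. Round skirt 48 mm diameter, 20 mm high; on it a grip bar 46 mm long (along its x), 12 mm wide (along y), from 20 to 45 mm above the underside. Origin: centre of the underside, z up. A white line on the bar's top and end points along +x, the side of the hole's flat.
- knob_seat (a point): Centre of the closed upper end of the knob's hole, 15 mm above its underside; axes as the knob's. The hole opens in the underside: a D of 14 mm diameter, its flat 4 mm from the axis on the +x side, 1.5 mm chamfer at the mouth (1 mm clearance on the shaft all round). On a fully fitted knob it coincides with shaft_top.
- shaft: The brass D-shaft, upright: 12 mm diameter with a flat 3 mm from the axis, facing its +x; a 2 mm chamfer at its top. The white line on the black disc at its foot points the same way as the flat. Origin: on its axis at panel height; top 22 mm higher. It stands at a different angle each time and is stiff to turn (0.2 N m).
- shaft_top (a point): Centre of the shaft's top face, 22 mm above the panel at rest, axes as the shaft's (x towards the flat). The fitted knob's white line points the same way as this x axis.
- plunger (a joint): How far the shaft is pressed down, m: 0 at rest, 0.005 at its stop. A spring pushes back with about 4 N at the start and 10 N at the stop.
- polish_tin: Closed red shoe polish tin, 73 mm diameter, 26 mm high, origin under its centre; stays.
- pad_holder: Stainless scouring pad holder with a wire bow, 75 by 55 mm, 43 mm high, origin under its centre; stays.
- dust_brush: Blue dustpan brush lying bristles down, 240 mm long along its x, 42 mm wide and 42 mm high, origin on the underside near the middle; stays.
- crevice_tool: White plastic crevice tool lying down, 220 mm long along its x, 36 mm wide, 36 mm high, origin on the underside at the middle; stays.
There are look-alikes about, which are no part of the job. What is meant by the knob is not blue or orange, and is the larger of those in its own colour.

How it is judged:
By the outcome, as a careful person would: the job done as asked, in the order asked, and still so for the second after the job is handed in, while the arm keeps its last pose, push and grip.
It also fails if it takes over 64 s, if anything falls off the work surface, if the arm or the gripper's body presses on something with over 40 N, if the wrist force passes 120 N, or if a joint passes its speed limit or range.

## Working session

There is one attempt and no reset: what is moved stays moved. The work goes in short steps, Python scripts to look and compute and a tool call to move; the robot and the scene stay as the last step left them, time stands still between calls to the robot, and variables do not carry over. Pictures are saved under pics/ and viewed, at most 10 in all, crops included, and the job is handed in when it is done.

Besides the shell and the picture viewer there is one more tool, called after "Emit:" as name(argument=value, ...), one argument or row to a line, values as JSON. move_arm: Moves the arm, as the interface text tells. Its arguments: {"type":"object","properties":{"plan":{"type":"array","items":{"type":"number"}}},"required":["plan"]}

```bash
ls; mkdir -p pics; cat > h.py <<'E'
import numpy as np, cv2, pickle
from plant import bot
def shot(n,tag):
    c=bot.camera(n); pickle.dump(c,open(f'pics/{tag}.pkl','wb')); cv2.imwrite(f'pics/{tag}.png',c['frame'][:,:,::-1]); return c
def load(tag): return pickle.load(open(f'pics/{tag}.pkl','rb'))
def cam(c):
    f=c['frame'].shape[0]/2/np.tan(np.radians(c['vertical_fov'])/2)
    R=cv2.Rodrigues(np.array(c['rvec'],float))[0]; return f,R,np.array(c['tvec'],float).ravel()
def pix(c,u,v,z=None):
    "world point of a pixel, by depth or on plane z"
    f,R,t=cam(c); d=np.array([(u-c['cx'])/f,(v-c['cy'])/f,1.]); o=-R.T@t; w=R.T@d
    if z is None: return o+w*c['range_z'][int(round(v)),int(round(u))]
    return o+w*(z-o[2])/w[2]
def proj(c,p):
    f,R,t=cam(c); q=R@np.array(p)+t; return q[0]/q[2]*f+c['cx'],q[1]/q[2]*f+c['cy']
def crop(c,u,v,r,s,tag):
    im=c['frame'][max(0,v-r):v+r,max(0,u-r):u+r,::-1]; cv2.imwrite(f'pics/{tag}.png',cv2.resize(im,None,fx=s,fy=s,interpolation=cv2.INTER_CUBIC))
E
python3 - <<'E'
from h import *
a=shot('top','top0'); b=shot('scene','sc0')
s=bot.get_state(); print(s['t'],s['tool_pos'],s['tcp_rot'],s['grip_width'])
cv2.imwrite('pics/v1.png',cv2.resize(a['frame'][:,:,::-1],(800,500)))
E
```

```text
pics
0.1 [0.20352384 0.45600275 0.19610221] [[-9.13179360e-01  4.07557178e-01 -7.76098840e-04]
 [ 4.07557917e-01  9.13177731e-01 -1.72489700e-03]
 [ 5.72202292e-06 -1.89144557e-03 -9.99998211e-01]] 0.08562437372355158
```

View pics/v1.png

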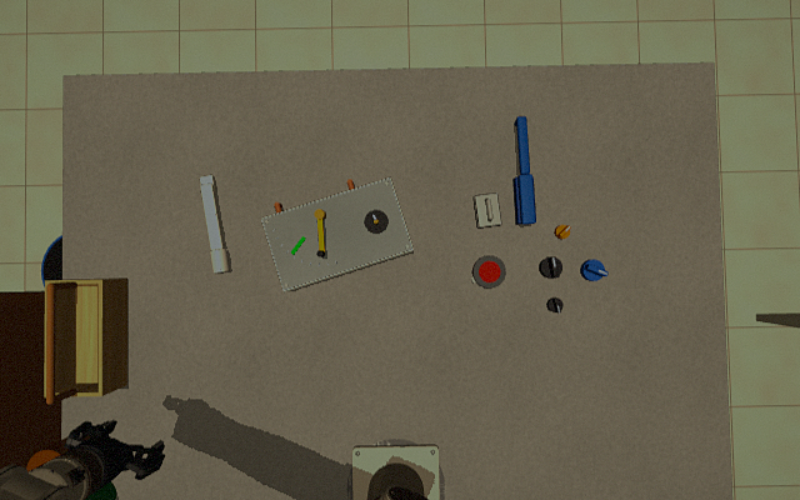

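View pics/sc0.png

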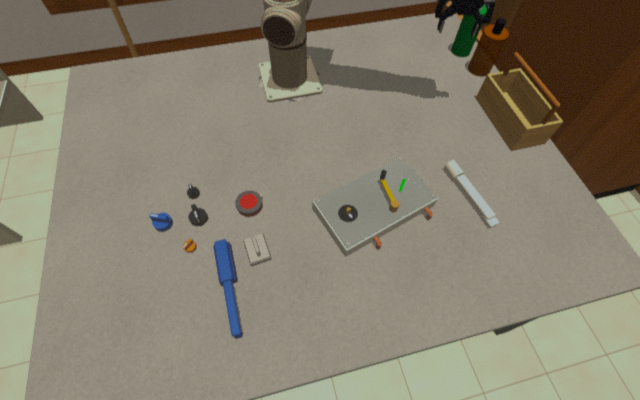

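Candidates for the knob, in the 800x500 top view: large black (550,267), small black (555,305), blue (593,270) and orange (563,231). I choose the large black one. The block is around (337,235), with the lever post near (321,253), its pivot near (320,214), the mark near (298,245) and the shaft near (376,220).

```bash
python3 - <<'E'
from h import *
a=load('top0')
crop(a,440,214,40,7,'ck'); crop(a,270,188,66,6,'cu')
im1=cv2.imread('pics/ck.png'); im2=cv2.imread('pics/cu.png')
im1=cv2.resize(im1,(400,400)); im2=im2[:, :]
im2=cv2.resize(a['frame'][136:240,200:340,::-1],None,fx=5.7,fy=5.7,interpolation=cv2.INTER_CUBIC)
cv2.imwrite('pics/ck.png',im1); cv2.imwrite('pics/cu.png',im2)
print(cam(a)[0], -cam(a)[1].T@cam(a)[2])
E
```

```text
424.61745935115204 [ 0.50179629 -0.02435949  1.20439416]
```

View pics/ck.png

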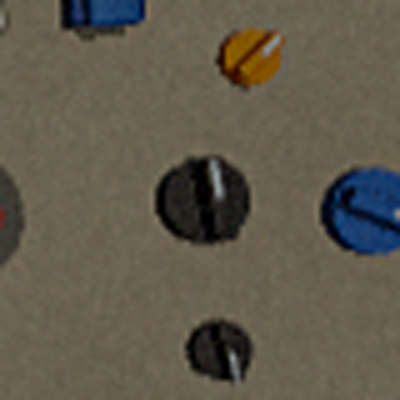

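View pics/cu.png

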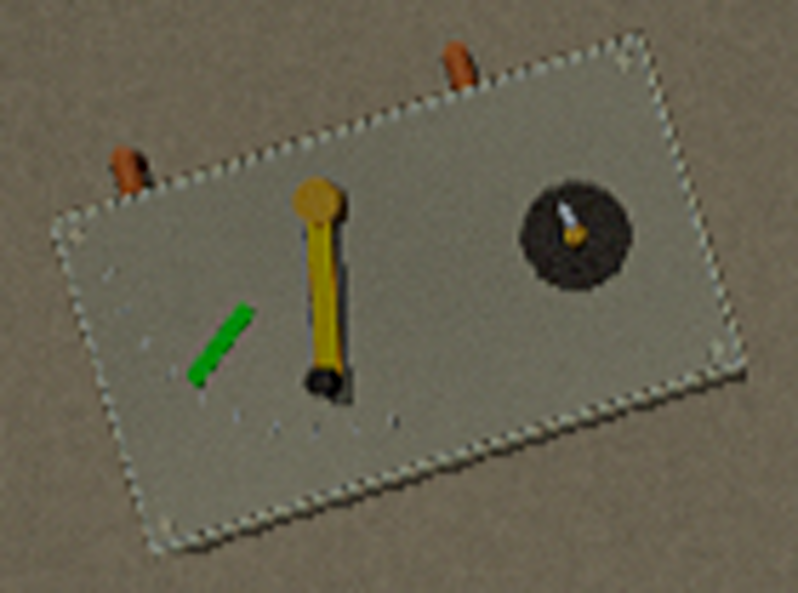

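The crop confirms the large black knob, centred near (441,214) in the raw top picture, with its white line pointing up (about world +x). On the block the post is at crop (323,381), the pivot at (318,200), the mark runs from (251,310) to (195,380), and the shaft disc is at (576,236) with its line towards (563,206).

```bash
python3 - <<'E'
from h import *
a=load('top0')
U=lambda u,v,z:pix(a,200+u/5.7-.5,136+v/5.7-.5,z)
K=lambda u,v,z:pix(a,400+u/5-.5,174+v/5-.5,z)
r=np.round
cs=[U(*p,.05)[:2] for p in [(55,222),(635,38),(745,365),(158,550)]]
c=np.mean(cs,0); d=(cs[0]-cs[1]+cs[3]-cs[2]); yaw=np.arctan2(d[1],d[0])-np.pi/2
print('unit',r(c,4),r(yaw,3),[r(x,3) for x in cs])
R=np.array([[np.cos(yaw),-np.sin(yaw)],[np.sin(yaw),np.cos(yaw)]])
sh=c+R@[0,-.09]; pv=c+R@[.05,.02]
print('shaft model',r(sh,4),'img',r(U(576,236,.05),4)); print('pivot model',r(pv,4),'img',r(U(318,200,.076),4))
def ang(p): q=R.T@(p[:2]-pv); return np.arctan2(q[1],-q[0]),np.hypot(*q)
print('post',r(U(323,381,.106),4),ang(U(323,381,.106)))
m1,m2=U(251,310,.05),U(195,380,.05); print('mark',r(m1,4),r(m2,4),ang(m1),ang(m2))
t=ang((m1+m2)/2)[0]; print('target',pv+R@(np.array([-np.cos(t),np.sin(t)])*.085))
l=U(563,206,.05)-U(576,236,.05); print('shaft yaw',np.arctan2(l[1],l[0]))
print('knob',K(203,201,.01), 'bar', K(214,162,.045),K(206,236,.045))
l=K(212,158,.045)-K(217,195,.045);print(np.arctan2(l[1],l[0]))
# knob via depth
P=[]
for v in range(203,225):
  for u in range(428,454):
    p=pix(a,u,v)
    if p[2]>.01: P.append(p)
P=np.array(P); print(len(P),P[:,:2].mean(0),P[:,:2].min(0),P[:,:2].max(0),P[:,2].max())
T=P[P[:,2]>.035];print(len(T),T.mean(0)); w,V=np.linalg.eigh(np.cov(T[:,:2].T)); print(w,V)
E
```

```text
unit [0.5668 0.1168] 0.288 [array([0.604, 0.281]), array([0.687, 0.002]), array([ 0.529, -0.048]), array([0.447, 0.233])]
shaft model [0.5924 0.0305] img [0.5926 0.0315 0.05  ]
pivot model [0.6091 0.1502] img [0.6097 0.1506 0.076 ]
post [0.5244 0.1447 0.106 ] (np.float64(0.22429049866958892), np.float64(0.0848387439338495))
mark [0.5601 0.1873 0.05  ] [0.5272 0.2145 0.05  ] (np.float64(0.9375460008665469), np.float64(0.0614679163139283)) (np.float64(0.9537660180458237), np.float64(0.10411658016975987))
target [0.5419208  0.20224573]
shaft yaw 0.39087457149063703
knob [ 0.48480795 -0.35663465  0.01      ] bar [ 0.5064372  -0.35351669  0.045     ] [ 0.46623526 -0.34797146  0.045     ]
0.1049181155768283
250 [ 0.48645818 -0.34968989] [ 0.46463152 -0.37984156] [ 0.50925125 -0.02435949] 1.2043941617840637
88 [ 0.48725683 -0.34701309  0.07169868]
[0.00016338 0.00247314] [[-0.99829027  0.05845114]
 [ 0.05845114  0.99829027]]
```

Emit:
move_arm(
  plan=[0,0,0,-0.14,100,0,0,0,-0.14,100,0,0,0,-0.14,100,-0.76,-0.74,0,0,100,-0.76,-0.74,0,0,100,-0.76,-0.74,0,0,100,-0.76,-0.74,0,0,100,-0.76,-0.74,0,0,100,-0.76,-0.74,0,0,100,-0.76,-0.74,0,0,100,-0.76,-0.74,0,0,100,-0.76,-0.74,0,0,100,-0.76,-0.74,0,0,100,-0.76,-0.74,0,0,100,-0.76,-0.74,0,0,100,-0.76,-0.74,0,0,100,-0.76,-0.74,0,0,100,0,0,0,0,100],
)

```text
t: 1.9
tool_pos: [0.525, 0.1431, 0.1959]
tcp_rot: [[-1.0, 0.004, -0.0], [0.004, 1.0, -0.001], [0.0, -0.001, -1.0]]
force: [0.2, 0.0, -0.5]
grip_width: 0.0856
finger_force: 0.0
```

```bash
python3 - <<'E'
from h import *
s=bot.get_state(); print(s['t'],s['tool_pos'],s['tcp_rot'].round(4) if hasattr(s['tcp_rot'],'round') else s['tcp_rot'],np.round(s['qpos'],2))
c=shot('wrist','w1')
print(proj(c,[.5244,.1447,.106]),proj(c,[.5419,.2022,.05]),proj(c,[.6091,.1502,.076]))
E
```

```text
1.9 [0.52502728 0.14312043 0.19591189] [[-1.0e+00  4.4e-03 -3.0e-04]
 [ 4.4e-03  1.0e+00 -1.2e-03]
 [ 2.0e-04 -1.2e-03 -1.0e+00]] [ 0.27  0.33  0.12  1.37 -0.    0.27]
(np.float64(324.6188040985363), np.float64(190.8505136839055)) (np.float64(371.99673383260006), np.float64(192.36539521512577)) (np.float64(329.4099617627074), np.float64(252.76855505395002))
```

View pics/w1.png

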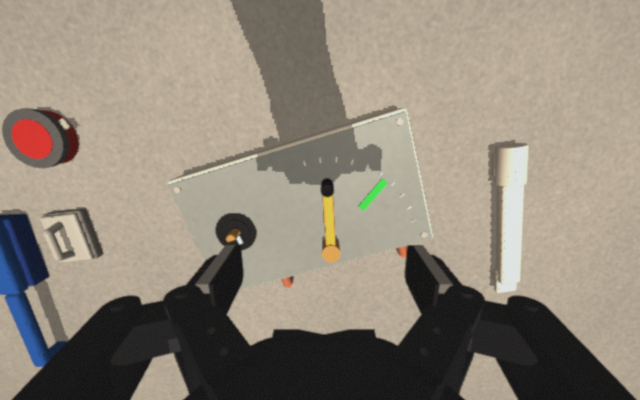

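The wrist view shows the post at about (327,187), the pivot at (331,253), the mark at (373,194), and the shaft at (237,234). I'll measure them in an enlarged crop.

```bash
python3 - <<'E'
from h import *
c=load('w1'); print(-cam(c)[1].T@cam(c)[2],cam(c)[1][2],cam(c)[0])
im=c['frame'][160:270,205:405,::-1]; cv2.imwrite('pics/cw.png',cv2.resize(im,None,fx=4,fy=4,interpolation=cv2.INTER_CUBIC))
E
```

```text
[0.45131021 0.1441295  0.37281818] [ 0.28701757 -0.00162254 -0.95792394] 276.6854046773661
```

View pics/cw.png

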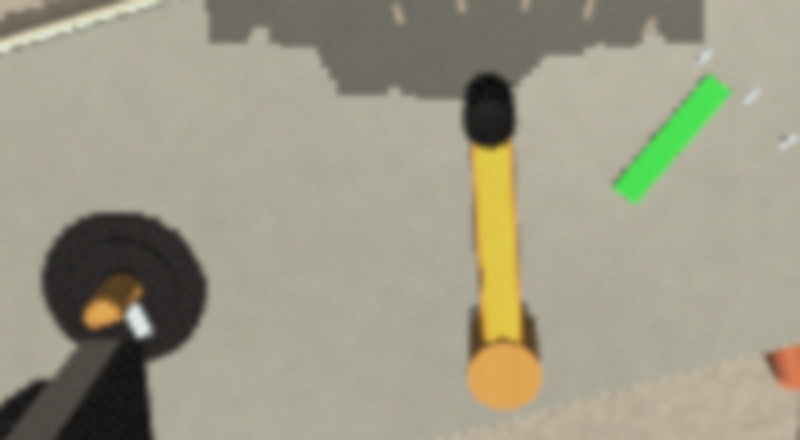

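```bash
python3 - <<'E'
from h import *
c=load('w1'); W=lambda u,v,z:pix(c,205+u/4-.4,160+v/4-.4,z)[:2]
post=W(489,120,.106); pv=W(504,377,.078); m=W(673,138,.05); m1=W(627,196,.05);m2=W(720,82,.05)
a=lambda p:np.degrees(np.arctan2(*(p-pv)[::-1]))
print('post',post,'pv',pv,np.hypot(*(post-pv)),a(post)); print('mark',m,np.hypot(*(m-pv)),a(m),a(m1),a(m2),m1,m2)
d=m2-m1;print(np.degrees(np.arctan2(d[1],d[0])))
print('shaft top',W(100,315,.072),'disc',W(124,286,.05))
l=W(145,332,.05)-W(122,285,.05);print(np.arctan2(l[1],l[0]))
E
```

```text
post [0.52311609 0.14693183] pv [0.60946579 0.15157095] 0.0864742243015788 -176.92474945138585
mark [0.54409062 0.20333504] 0.08338725291185874 141.62780116707222 140.61712898313397 141.84166069539125 [0.56262555 0.19002251] [0.52674091 0.21657167]
143.50420944095546
shaft top [0.59168552 0.03170745] disc [0.59197786 0.03209428]
0.34099770704145355
```

Emit:
move_arm(
  plan=[0.03,0.1,0.8,0,100,0,0,0.8,0,100,0,0,0.8,0,100,0,0,0.7,0,100,0,0,0.4,0,100,0,0,0.3,0,60,0,0,0,0,30,0,0,0,0,10,0,0,0,0,0,0,0,0,0,0,0,0,0,0,0,0,0,0,0,0,0,0,0,0,0],
)

```text
t: 3.25
tool_pos: [0.5222, 0.1488, 0.0831]
tcp_rot: [[-1.0, -0.0, 0.0], [-0.0, 1.0, 0.0], [-0.0, 0.0, -1.0]]
force: [-0.1, 0.0, -0.2]
grip_width: -0.0001
finger_force: 0.0
```

```bash
python3 - <<'E'
from h import *
s=bot.get_state(); print(s['tool_pos'],s['grip_width'],s['finger_force'])
c=shot('wrist','w2'); t=shot('top','t2')
print(proj(c,s['tool_pos']))
a=c['frame'][:,120:520,::-1]; b=cv2.resize(t['frame'][136:240,200:340,::-1],None,fx=2.8,fy=2.8,interpolation=cv2.INTER_CUBIC)
im=np.zeros((400,400+b.shape[1],3),np.uint8); im[:,:400]=a; im[:b.shape[0],400:]=b
cv2.imwrite('pics/v2.png',im)
E
```

```text
[0.52223482 0.14884391 0.08306457] -0.00014717635708652506 0.0
(np.float64(322.77257726437927), np.float64(226.25726467479203))
```

View pics/v2.png

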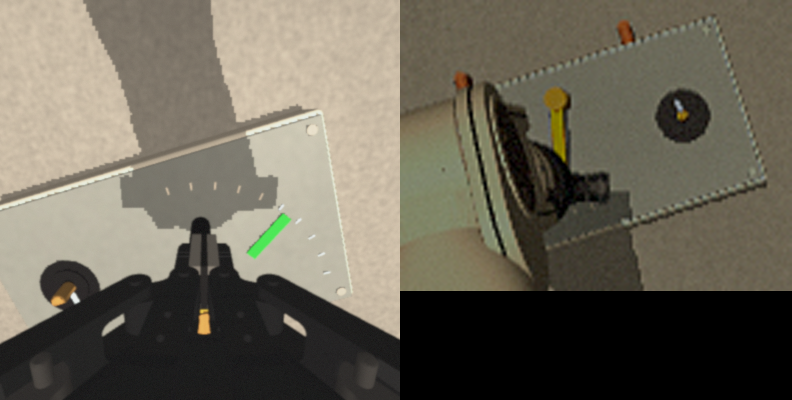

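```bash
python3 - <<'E'
from h import *
c=load('w2'); 
for v in (215,220,225,230,240,250,270,300,325):
    print(v,[tuple(pix(c,u,v).round(3)) for u in (308,314,320,324,328,334)])
w=load('w1')
print('w1',[tuple(pix(w,327,v).round(3)) for v in (181,184,187,190,193,197,205)])
im=c['frame'][190:350,240:400,::-1]; cv2.imwrite('pics/cw2.png',cv2.resize(im,None,fx=3.7,fy=3.7,interpolation=cv2.INTER_CUBIC))
E
```

```text
215 [(np.float64(0.527), np.float64(0.137), np.float64(0.049)), (np.float64(0.527), np.float64(0.142), np.float64(0.049)), (np.float64(0.526), np.float64(0.147), np.float64(0.051)), (np.float64(0.526), np.float64(0.15), np.float64(0.052)), (np.float64(0.527), np.float64(0.153), np.float64(0.049)), (np.float64(0.527), np.float64(0.158), np.float64(0.049))]
220 [(np.float64(0.53), np.float64(0.137), np.float64(0.05)), (np.float64(0.519), np.float64(0.143), np.float64(0.08)), (np.float64(0.517), np.float64(0.147), np.float64(0.084)), (np.float64(0.518), np.float64(0.15), np.float64(0.082)), (np.float64(0.531), np.float64(0.153), np.float64(0.049)), (np.float64(0.53), np.float64(0.158), np.float64(0.05))]
225 [(np.float64(0.535), np.float64(0.137), np.float64(0.05)), (np.float64(0.519), np.float64(0.143), np.float64(0.089)), (np.float64(0.517), np.float64(0.147), np.float64(0.092)), (np.float64(0.518), np.float64(0.15), np.float64(0.091)), (np.float64(0.52), np.float64(0.152), np.float64(0.085)), (np.float64(0.534), np.float64(0.158), np.float64(0.051))]
230 [(np.float64(0.54), np.float6
[... 1806 characters left out ...]
at64(0.529), np.float64(0.146), np.float64(0.169)), (np.float64(0.61), np.float64(0.147), np.float64(0.077)), (np.float64(0.609), np.float64(0.15), np.float64(0.079)), (np.float64(0.609), np.float64(0.153), np.float64(0.078)), (np.float64(0.519), np.float64(0.153), np.float64(0.18))]
w1 [(np.float64(0.518), np.float64(0.147), np.float64(0.092)), (np.float64(0.518), np.float64(0.147), np.float64(0.104)), (np.float64(0.52), np.float64(0.147), np.float64(0.107)), (np.float64(0.523), np.float64(0.147), np.float64(0.107)), (np.float64(0.527), np.float64(0.147), np.float64(0.106)), (np.float64(0.532), np.float64(0.147), np.float64(0.104)), (np.float64(0.549), np.float64(0.147), np.float64(0.076))]
```

View pics/cw2.png

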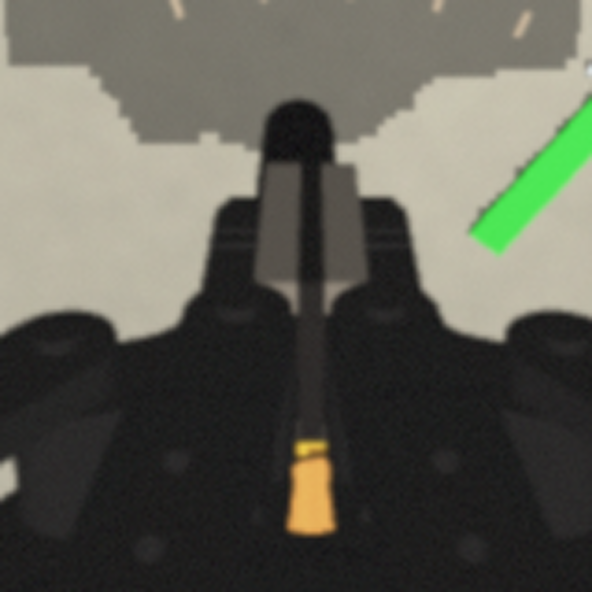

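```bash
python3 - <<'E'
from h import *
print(bot.grip_point_offset, [k for k in dir(bot) if k[0]!='_'])
c=load('w2'); print('cam',-cam(c)[1].T@cam(c)[2])
for v in range(226,248,2): print(v,[tuple(pix(c,u,v).round(3).tolist()) for u in (300,314,318,323,331)])
print([proj(c,[.511,.149,z]) for z in (.083,.1,.11,.12)])
w=load('w1')
for v in (240,245,250,260,270): print(v,[tuple(pix(w,u,v).round(3).tolist()) for u in (225,232,238,406,412,420)])
E
```

```text
0.0187 ['MotionError', 'camera', 'finish_job', 'get_state', 'grip_point_offset']
cam [0.44842029 0.14927881 0.25992201]
226 [(0.536, 0.13, 0.05), (0.518, 0.143, 0.092), (0.518, 0.146, 0.094), (0.517, 0.149, 0.094), (0.536, 0.155, 0.05)]
228 [(0.537, 0.13, 0.05), (0.519, 0.143, 0.095), (0.518, 0.146, 0.097), (0.518, 0.149, 0.097), (0.538, 0.156, 0.049)]
230 [(0.539, 0.13, 0.051), (0.518, 0.143, 0.098), (0.517, 0.146, 0.101), (0.518, 0.149, 0.098), (0.539, 0.156, 0.05)]
232 [(0.541, 0.13, 0.05), (0.519, 0.143, 0.101), (0.517, 0.146, 0.104), (0.518, 0.149, 0.102), (0.541, 0.156, 0.05)]
234 [(0.543, 0.13, 0.05), (0.51, 0.144, 0.122), (0.511, 0.146, 0.121), (0.51, 0.149, 0.122), (0.51, 0.153, 0.122)]
236 [(0.545, 0.13, 0.049), (0.511, 0.144, 0.124), (0.51, 0.146, 0.125), (0.511, 0.149, 0.124), (0.511, 0.153, 0.124)]
238 [(0.546, 0.13, 0.051), (0.511, 0.144, 0.127), (0.511, 0.146, 0.127), (0.511, 0.149, 0.126), (0.51, 0.153, 0.128)]
240 [(0.549, 0.13, 0.049), (0.511, 0.144, 0.129), (0.51, 0.146, 0.13), (0.511, 0.149, 0.129), (0.511, 0.153, 0.129)]
242 [(0.55, 0.13, 0.05), (0.511, 0.144, 0.
[... 581 characters left out ...]
.604, 0.018, 0.051), (0.594, 0.034, 0.071), (0.604, 0.034, 0.051), (0.606, 0.249, 0.049), (0.606, 0.257, 0.049), (0.606, 0.267, 0.049)]
245 [(0.514, 0.094, 0.247), (0.513, 0.098, 0.248), (0.513, 0.101, 0.249), (0.615, 0.251, 0.045), (0.514, 0.188, 0.248), (0.514, 0.192, 0.248)]
250 [(0.513, 0.097, 0.253), (0.513, 0.1, 0.253), (0.517, 0.101, 0.247), (0.519, 0.186, 0.243), (0.514, 0.187, 0.252), (0.514, 0.19, 0.252)]
260 [(0.513, 0.1, 0.264), (0.516, 0.101, 0.259), (0.521, 0.101, 0.25), (0.523, 0.186, 0.246), (0.519, 0.186, 0.253), (0.514, 0.187, 0.263)]
270 [(0.516, 0.101, 0.266), (0.521, 0.101, 0.258), (0.526, 0.101, 0.25), (0.529, 0.187, 0.246), (0.523, 0.186, 0.255), (0.517, 0.186, 0.265)]
```

The close crop shows the post at (298,130) still standing below the pads, and the pads have shut above it. By depth the shut tips are at z ≈ 0.120, 37 mm above the reported TCP. I'll reopen and go 28 mm lower, which is clear of the panel under either reading.

Emit:
move_arm(
  plan=[0,0,0,0,100,0,0,0,0,100,0,0,0,0,100,0,0,0,0,100,-0.07,-0.08,0,0,100,0,0,0.3,0,100,0,0,0.3,0,100,0,0,0.33,0,100,0,0,0,0,40,0,0,0,0,0,0,0,0,0,0,0,0,0,0,0,0,0,0,0,0,0,0,0,0,0],
)

```text
t: 4.75
tool_pos: [0.5246, 0.1466, 0.0556]
tcp_rot: [[-1.0, -0.0, 0.001], [-0.0, 1.0, 0.0], [-0.001, 0.0, -1.0]]
force: [-0.6, 0.1, 1.4]
grip_width: 0.0112
finger_force: 58.5
```

Emit:
move_arm(
  plan=[0.003,0.202,0,0.071,0,0.003,0.202,0,0.071,0,0.003,0.202,0,0.071,0,0.003,0.202,0,0.071,0,0.003,0.202,0,0.071,0,0.003,0.202,0,0.071,0,0.003,0.202,0,0.071,0,0.003,0.202,0,0.071,0,0.003,0.202,0,0.071,0,0.003,0.202,0,0.071,0,0,0,0,0,0,0,0,0,0,0],
)

```text
t: 5.95
tool_pos: [0.5425, 0.2036, 0.0556]
tcp_rot: [[-0.76, 0.65, 0.001], [0.65, 0.76, 0.001], [-0.0, 0.002, -1.0]]
force: [-0.7, 1.2, 3.3]
grip_width: 0.0111
finger_force: 58.7
```

Emit:
move_arm(
  plan=[0,0,0,0,30,0,0,0,0,60,0,0,0,0,100,0,0,0,0,100,0,0,0,0,100,0,0,-0.6,0,100,0,0,-1,0,100,0,0,-1,0,100,0,0,-1,0,100,0,0,-1,0,100,0,0,0,0,100],
)

```text
t: 7.05
tool_pos: [0.5448, 0.2041, 0.1982]
tcp_rot: [[-0.758, 0.652, 0.009], [0.652, 0.758, 0.003], [-0.005, 0.008, -1.0]]
force: [0.2, -0.2, 0.2]
grip_width: 0.0857
finger_force: 0.0
```

```bash
python3 - <<'E'
from h import *
s=bot.get_state(); print(s['tool_pos'])
c=shot('wrist','w3')
u,v=proj(c,[.5425,.2030,.08]); print(u,v)
u0,v0=int(u)-75,int(v)-50; print(u0,v0)
im=c['frame'][v0:v0+140,u0:u0+160,::-1]; cv2.imwrite('pics/cw3.png',cv2.resize(im,None,fx=4,fy=4,interpolation=cv2.INTER_CUBIC))
E
```

```text
[0.54481463 0.20406224 0.19820307]
320.52507130382617 183.47503575770293
245 133
```

View pics/cw3.png

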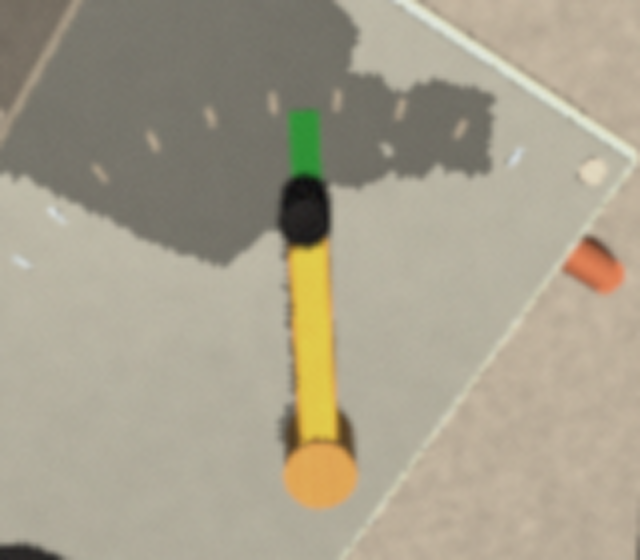

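The post covers the mark, with the bar running from (320,475) to (305,220) and the mark's outer end at (305,112). I'll check the angles and work out the travel to the knob.

```bash
python3 - <<'E'
from h import *
c=load('w3'); W=lambda u,v,z:pix(c,245+u/4-.4,133+v/4-.4,z)[:2]
pv=W(320,475,.078); a=lambda p:np.degrees(np.arctan2(*(p-pv)[::-1]))
for n,p in (('post',W(304.5,220,.106)),('markout',W(304.5,112,.05)),('mark150',W(305.5,165,.05)),('bar',W(309,270,.076)),):print(n,p,a(p),np.hypot(*(p-pv)))
print(pv)
R=np.array(bot.get_state()['tcp_rot'],float); 
print(R.T@(np.array([.485,-.352,0])-np.array([.5448,.2041,0]))/.03)
E
```

```text
post [0.54097287 0.20465262] 142.19867313927895 0.08613076483752018
markout [0.52729194 0.2163924 ] 141.7086284281991 0.10414004210775753
mark150 [0.5395262  0.20620793] 141.97643834322471 0.08822778373297119
bar [0.5588818  0.19080043] 142.17010812911303 0.0634898301782939
[0.6090283  0.15186089]
[-10.56702154 -15.35959848  -0.04668304]
```

Emit:
move_arm(
  plan=[0,0,0,-0.142,100,0,0,0,-0.142,100,0,0,0,-0.142,100,0,0,0,-0.142,100,0,0,0,-0.142,100,0.13,-1,0,0,100,0.13,-1,0,0,100,0.13,-1,0,0,100,0.13,-1,0,0,100,0.13,-1,0,0,100,0.13,-1,0,0,100,0.13,-1,0,0,100,0.13,-1,0,0,100,0.13,-1,0,0,100,0.13,-1,0,0,100,0.13,-1,0,0,100,0.13,-1,0,0,100,0.13,-1,0,0,100,0.13,-1,0,0,100,0.13,-1,0,0,100],
)

```text
t: 9.1
tool_pos: [0.4824, -0.2477, 0.1913]
tcp_rot: [[-1.0, -0.0, -0.003], [-0.0, 1.0, 0.001], [0.003, 0.001, -1.0]]
force: [1.3, -0.5, 0.5]
grip_width: 0.0853
finger_force: 0.0
```

Emit:
move_arm(
  plan=[0,-1,0,0,100,0,-1,0,0,100,0,-1,0,0,100,0,-0.5,0,0,100,0,0,0,0,100],
)

```text
t: 9.6
tool_pos: [0.4828, -0.3531, 0.1912]
tcp_rot: [[-1.0, 0.002, -0.002], [0.002, 1.0, 0.001], [0.002, 0.001, -1.0]]
force: [-0.6, 0.6, 0.9]
grip_width: 0.0856
finger_force: 0.0
```

```bash
python3 - <<'E'
from h import *
s=bot.get_state(); print(s['t'],s['tool_pos'],np.round(s['tcp_rot'],4))
c=shot('wrist','w4')
u,v=proj(c,[.485,-.352,.03]); print(u,v)
u0,v0=int(u)-50,int(v)-45; print(u0,v0)
im=c['frame'][v0:v0+90,u0:u0+100,::-1]; cv2.imwrite('pics/cw4.png',cv2.resize(im,None,fx=6,fy=6,interpolation=cv2.INTER_CUBIC))
E
```

```text
9.6 [ 0.48280281 -0.35307441  0.19124406] [[-1.      0.0024 -0.002 ]
 [ 0.0024  1.      0.0015]
 [ 0.002   0.0015 -1.    ]]
323.7057053361724 178.19674277548734
273 133
```

View pics/cw4.png

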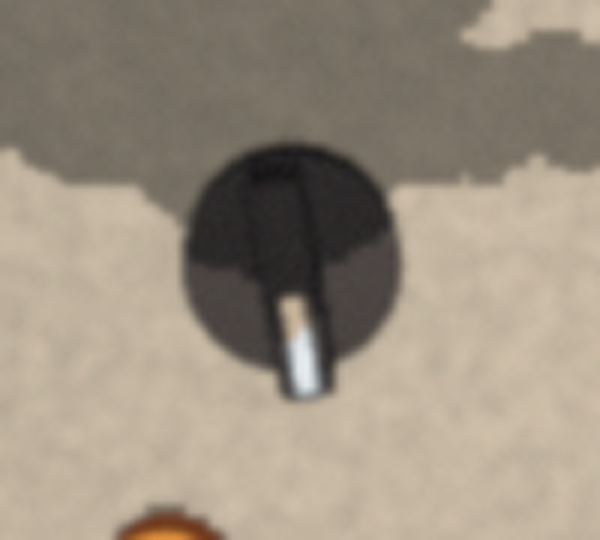

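The crop shows the large black knob: skirt centre near (292,255), bar top from (274,181) to (306,391), and the white line at the lower end (+x). That was the last of my ten pictures, so from here on I'll rely on depth and code.

```bash
python3 - <<'E'
from h import *
c=load('w4'); W=lambda u,v,z:pix(c,273+u/6-.4,133+v/6-.4,z)
for p,q in (((274,181),(306,391)),((292,295),(306,392)),((247,190),(281,392)),((304,190),(330,388))):
    a,b=W(*p,.045),W(*q,.045); d=b-a; print(a.round(4),b.round(4),((a+b)/2).round(4),np.degrees(np.arctan2(d[1],d[0])))
P=np.array([pix(c,u,v) for v in range(145,205) for u in range(295,350)])
T=P[(P[:,2]>.039)&(P[:,2]<.06)]; print(len(T),T.mean(0),T.min(0),T.max(0)); r=cv2.minAreaRect(T[:,:2].astype(np.float32)); print(r)
w,V=np.linalg.eigh(np.cov(T[:,:2].T)); print(w,np.degrees(np.arctan2(V[1,1],V[0,1])))
S=P[(P[:,2]>.013)&(P[:,2]<.06)]; print(S.min(0),S.max(0),(S.min(0)+S.max(0))/2)
# mask of nonshelf pixels height .015-.025
E
```

```text
[ 0.4631 -0.3584  0.045 ] [ 0.506  -0.3522  0.045 ] [ 0.4846 -0.3553  0.045 ] 8.154643139110126
[ 0.486 -0.355  0.045] [ 0.5063 -0.3522  0.045 ] [ 0.4961 -0.3536  0.045 ] 7.720120440617433
[ 0.4649 -0.3637  0.045 ] [ 0.5062 -0.3573  0.045 ] [ 0.4855 -0.3605  0.045 ] 8.767128709856904
[ 0.4649 -0.3525  0.045 ] [ 0.5054 -0.3473  0.045 ] [ 0.4852 -0.3499  0.045 ] 7.255870392142392
373 [ 0.48471541 -0.35545726  0.04462339] [ 0.462521   -0.36461501  0.04051137] [ 0.50850391 -0.34683602  0.046991  ]
((0.4857982397079468, -0.3554126024246216), (0.04641144350171089, 0.012008564546704292), 9.497814178466797)
[1.18705338e-05 1.75696685e-04] -170.71700920633336
[ 0.46183334 -0.37868951  0.01302144] [ 0.50866104 -0.33220016  0.046991  ] [ 0.48524719 -0.35544483  0.03000622]
```

Emit:
move_arm(
  plan=[-0.08,-0.075,0,0,60,0,0,0,-0.148,60,0,0,1,0,60,0,0,1,0,60,0,0,1,0,60,0,0,1,0,60,0,0,1,0,60,0,0,0.7,0,60,0,0,0.3,0,60,0,0,0,0,60],
)

```text
t: 10.65
tool_pos: [0.4855, -0.3525, 0.0119]
tcp_rot: [[-0.989, -0.149, -0.002], [-0.149, 0.989, 0.002], [0.002, 0.002, -1.0]]
force: [0.8, 0.0, -0.6]
grip_width: 0.0513
finger_force: 0.0
```

```bash
python3 - <<'E'
from h import *
s=bot.get_state(); print(s['tool_pos'],np.round(s['tcp_rot'],4).tolist(),s['grip_width'])
c=shot('wrist','w5'); o=-cam(c)[1].T@cam(c)[2]
P=np.array([pix(c,u,v) for v in range(130,330) for u in range(200,440) if c['range_z'][v,u]>0])
tp=np.array(s['tool_pos'])
R=np.array(s['tcp_rot'])
Q=(P-tp)@R
m=(abs(Q[:,1])>.02)&(abs(Q[:,1])<.06)&(abs(Q[:,0])<.02)&(P[:,2]>.03); print('tip z min',np.sort(P[m,2])[:5], len(P[m]))
T=P[(P[:,2]>.039)&(P[:,2]<.05)&(abs(P[:,0]-.485)<.03)&(abs(P[:,1]+.355)<.016)]; print(len(T),T.mean(0)); print(cv2.minAreaRect(T[:,:2].astype(np.float32)))
E
```

```text
[ 0.48551013 -0.35246696  0.01190684] [[-0.9888, -0.1492, -0.0023], [-0.1492, 0.9888, 0.0018], [0.002, 0.0022, -1.0]] 0.0512820354884553
tip z min [0.04882964 0.04904548 0.04905353 0.04917097 0.04923963] 8707
1522 [ 0.48341453 -0.35582628  0.04462428]
((0.48521673679351807, -0.35561972856521606), (0.045967716723680496, 0.012005109339952469), 9.681252479553223)
```

Emit:
move_arm(
  plan=[0.02,-0.1,0.3,0,60,0,0,0.3,0,60,0,0,0.15,0,60,0,0,0,0,40,0,0,0,0,20,0,0,0,0,0,0,0,0,0,0,0,0,0,0,0,0,0,0,0,0,0,0,0,0,0,0,0,0,0,0],
)

```text
t: 11.8
tool_pos: [0.4862, -0.3575, -0.0091]
tcp_rot: [[-0.989, -0.148, 0.001], [-0.148, 0.989, -0.001], [-0.001, -0.001, -1.0]]
force: [0.0, 0.1, 2.2]
grip_width: 0.0105
finger_force: 61.7
```

Emit:
move_arm(
  plan=[0,0,-0.3,0,0,0,0,-0.7,0,0,0,0,-0.9,0,0,0,0,-0.9,0,0,0,0,-0.9,0,0,0,0,0,0,0,0,0,0,0,0,0,0,0,0,0],
)

```text
t: 12.6
tool_pos: [0.4849, -0.3565, 0.1001]
tcp_rot: [[-0.989, -0.148, -0.002], [-0.148, 0.989, 0.002], [0.002, 0.002, -1.0]]
force: [-0.2, -0.2, -0.3]
grip_width: 0.0103
finger_force: 61.3
```

```bash
cat > k.py <<'E'
from h import *
def inhand(tag):
    s=bot.get_state(); c=shot('wrist',tag); R=np.array(s['tcp_rot']); tp=np.array(s['tool_pos'])
    f=c['range_z']; V,U=np.mgrid[120:330,220:430]; F,RR,t=cam(c)
    d=np.stack([(U-c['cx'])/F,(V-c['cy'])/F,np.ones(U.shape)],-1)*f[V,U][...,None]
    return s,c,(((d-t)@RR)-tp)@R,U,V
E
python3 - <<'E'
from k import *
s,c,Q,U,V=inhand('w6'); print(s['t'],s['tool_pos'],s['grip_width'],s['finger_force'],np.round(s['tcp_rot'],4).tolist())
# skirt rim: points by tool z slices (z toward down; relative to TCP)
for z0 in np.arange(-.05,.01,.005):
    m=(Q[...,2]>z0)&(Q[...,2]<z0+.005)&(abs(Q[...,1])<.03)&(abs(Q[...,0])<.04)
    if m.sum(): q=Q[m]; print(round(z0,3),m.sum(),q[:,0].min().round(4),q[:,0].max().round(4),q[:,1].min().round(4),q[:,1].max().round(4))
E
```

```text
12.6 [ 0.48491555 -0.35650814  0.1001174 ] 0.010329373897665164 61.341776847839355 [[-0.989, -0.1477, -0.0023], [-0.1477, 0.989, 0.0017], [0.002, 0.002, -1.0]]
-0.05 300 0.0065 0.0234 -0.0183 0.0194
-0.045 220 0.0068 0.0236 -0.0175 0.0184
-0.04 99 0.011 0.0236 -0.0111 0.0123
-0.035 101 -0.0026 0.0243 -0.0185 0.0232
-0.03 1519 -0.0068 0.0245 -0.0234 0.0246
-0.025 167 0.0092 0.0242 -0.0214 0.0226
-0.02 152 0.0095 0.0243 -0.0213 0.0225
-0.015 140 0.008 0.0241 -0.0212 0.0232
-0.01 22 0.0136 0.0239 -0.019 0.0202
```

Emit:
move_arm(
  plan=[0,0,0,-0.108,0,0,0,0,-0.108,0,-0.62,0.69,-0.05,0,0,-0.62,0.69,-0.05,0,0,-0.62,0.69,-0.05,0,0,-0.62,0.69,-0.05,0,0,-0.62,0.69,-0.05,0,0,-0.62,0.69,-0.05,0,0,-0.62,0.69,-0.05,0,0,-0.62,0.69,-0.05,0,0,-0.62,0.69,-0.05,0,0,-0.62,0.69,-0.05,0,0,-0.62,0.69,-0.05,0,0,-0.62,0.69,-0.05,0,0,0,0,0,0,0,0,0,0,0,0,0,0,0,0,0],
)

```text
t: 14.35
tool_pos: [0.605, -0.0463, 0.1185]
tcp_rot: [[-0.935, -0.355, -0.002], [-0.355, 0.935, -0.0], [0.002, 0.001, -1.0]]
force: [-0.6, 0.1, -0.3]
grip_width: 0.0105
finger_force: 61.3
```

```bash
python3 - <<'E'
from h import *
s=bot.get_state(); print(s['t'],s['tool_pos'],np.round(s['tcp_rot'],4).tolist(),s['grip_width'],s['qpos'])
c=shot('wrist','w7'); t=shot('top','t7')
for n,c in (('w',c),('t',t)):
    print(n,proj(c,[.592,.031,.05]))
    F,RR,tt=cam(c); V,U=np.mgrid[0:400,0:640]
    d=np.stack([(U-c['cx'])/F,(V-c['cy'])/F,np.ones(U.shape)],-1)
    o=-RR.T@tt; w=d@RR; 
    def on(z): return o+w*((z-o[2])/w[...,2])[...,None]
    D=(d*c['range_z'][...,None]-tt)@RR
    near=(np.hypot(D[...,0]-.592,D[...,1]-.031)<.03)&(D[...,2]<.09)
    im=c['frame'].astype(int); r,g,b=im[...,0],im[...,1],im[...,2]
    G=on(.05)
    disc=near&(np.hypot(G[...,0]-.592,G[...,1]-.031)<.024)
    print('disc px',disc.sum(), 'brightness', np.percentile(r[disc],[10,50,90,99]) if disc.sum() else '')
    brass=disc&(r-b>40); sat=r-b
    white=np.hypot(G[...,0]-.592,G[...,1]-.031)<.018
    white&=(im.min(-1)>100 if n=='w' else im.min(-1)>90)&near
    print('white',white.sum(),G[white].mean(0) if white.sum() else '')
    dark=near&(im.max(-1)<70)&(D[...,2]<.062)
    if dark.sum()>20:
        pts=G[dark][:,:2]; print('dark',dark.sum(),cv2.minEnclosingCircle(pts.astype(np.float32)))
    if white.sum()>4:
        q=G[white][:,:2]; w_,v_=np.linalg.eigh(np.cov(q.T)); print('line dir',np.degrees(np.arctan2(v_[1,1],v_[0,1])),np.sqrt(w_))
        print(q.min(0),q.max(0))
    top=near&(D[...,2]>.066)&(D[...,2]<.076)
    if top.sum(): q=D[top]; print('shafttop',top.sum(),q.mean(0),q.min(0),q.max(0))
E
```

```text
14.35 [ 0.60503158 -0.04634025  0.11847965] [[-0.9347, -0.3555, -0.0022], [-0.3555, 0.9347, -0.0003], [0.0022, 0.0005, -1.0]] 0.01049042694864066 [-7.61929924e-02  4.94701339e-01  1.70548105e-01  1.24883722e+00
 -4.47560022e-04 -4.39621777e-01]
w (np.float64(404.3332354350146), np.float64(213.0105852319564))
disc px 1916 brightness [ 52.  56. 101. 236.]
white 51 [0.60479333 0.03716456 0.05      ]
dark 1728 ((0.5927742719650269, 0.03217124566435814), 0.02496679313480854)
line dir 48.765502443287524 [0.00186888 0.00237121]
[0.60066619 0.03329538] [0.60880181 0.04133692]
shafttop 139 [0.59142164 0.03026583 0.07092517] [0.58692882 0.02578821 0.06653509] [0.5971196  0.03715323 0.07319778]
t (np.float64(300.7340507790521), np.float64(177.12595451875748))
disc px 150 brightness [ 24.    33.    90.6  143.02]
white 7 [0.60257971 0.03554878 0.05      ]
dark 156 ((0.5927090644836426, 0.03275522589683533), 0.025620637461543083)
line dir -147.6760624050443 [0.00129886 0.00354063]
[0.59784418 0.03285582] [0.6061448  0.03826144]
shafttop 12 [0.59220587 0.03032732 0.07177233] [0.58801409 0.02645657 0.06992032] [0.59602823 0.0372916  0.07528603]
```

Emit:
move_arm(
  plan=[0,0,0,-0.02,0,-0.15,0.64,0,0,0,-0.15,0.64,0,0,0,-0.15,0.64,0,0,0,-0.13,0.63,0,0,0,0,0,0,0,0,0,0,0,0,0,0,0,0,0,0],
)

```text
t: 15.25
tool_pos: [0.5936, 0.0308, 0.1196]
tcp_rot: [[-0.927, -0.374, 0.0], [-0.374, 0.927, -0.0], [-0.0, -0.0, -1.0]]
force: [-0.0, -0.6, -0.5]
grip_width: 0.0104
finger_force: 61.3
```

```bash
python3 - <<'E'
from k import *
s,c,Q,U,V=inhand('w8'); print(s['t'],s['tool_pos'],np.round(s['tcp_rot'],4).tolist())
m=(Q[...,2]>-.033)&(Q[...,2]<-.011)&(abs(Q[...,1])<.03)&(abs(Q[...,0])<.04); q=Q[m]
print(q[:,0].max(),q[:,1].min(),q[:,1].max())
R=np.array(s['tcp_rot']); print('knob xy',np.array(s['tool_pos'])+R@[q[:,0].max()-.024,(q[:,1].min()+q[:,1].max())/2,0])
print(R.T@(np.array([.5922,.0318,.1185])-np.array(s['tool_pos']))/.03)
E
```

```text
15.25 [0.593596   0.03080754 0.11958793] [[-0.9274, -0.374, 0.0003], [-0.374, 0.9274, -0.0004], [-0.0001, -0.0005, -1.0]]
0.024254484929420794 -0.02332639275744133 0.024736670420432868
knob xy [0.59309628 0.03136634 0.11958758]
[0.03078844 0.048101   0.03623892]
```

Emit:
move_arm(
  plan=[0.02,0.02,0.6,0,0,0,0,0.6,0,0,0,0,0.4,0,0,0,0,0.15,0,0,0,0,0.1,0,0,0,0,0.1,0,0,0,0,0,0,0,0,0,0,0,0],
)

```text
t: 16.1
tool_pos: [0.5931, 0.0322, 0.0616]
tcp_rot: [[-0.927, -0.375, 0.001], [-0.375, 0.927, 0.0], [-0.001, -0.0, -1.0]]
force: [1.1, -1.0, -0.5]
grip_width: 0.0106
finger_force: 61.3
```

Emit:
move_arm(
  plan=[0,0,0.07,0,0,0,0,0.07,0,0,0,0,0.07,0,0,0,0,0,0,0,0,0,0,0,0],
)

```text
t: 16.6
tool_pos: [0.5925, 0.0321, 0.0546]
tcp_rot: [[-0.927, -0.375, -0.0], [-0.375, 0.927, -0.0], [0.0, -0.0, -1.0]]
force: [-0.9, 0.1, 0.3]
grip_width: 0.0108
finger_force: 61.3
```

Emit:
move_arm(
  plan=[0,0,0.08,0,0,0,0,0.08,0,0,0,0,0.08,0,0,0,0,0,0,0,0,0,0,0,0],
)

```text
t: 17.1
tool_pos: [0.5927, 0.0321, 0.0479]
tcp_rot: [[-0.927, -0.375, 0.0], [-0.375, 0.927, -0.0], [-0.0, -0.0, -1.0]]
force: [-0.1, -0.2, 1.9]
grip_width: 0.0107
finger_force: 61.6
```

Contact has just begun at the expected seat height. Now I press in.

Emit:
move_arm(
  plan=[0,0,0.06,0,0,0,0,0.06,0,0,0,0,0.04,0,0,0,0,0,0,0,0,0,0,0,0],
)

```text
t: 17.6
tool_pos: [0.5928, 0.0321, 0.0437]
tcp_rot: [[-0.927, -0.375, 0.001], [-0.375, 0.927, -0.0], [-0.001, -0.0, -1.0]]
force: [-2.4, -1.2, 7.1]
grip_width: 0.0105
finger_force: 62.3
```

Emit:
move_arm(
  plan=[0,0,0.04,0,0,0,0,0.04,0,0,0,0,0,0,0,0,0,0,0,0],
)

```text
t: 18.0
tool_pos: [0.593, 0.0321, 0.0426]
tcp_rot: [[-0.927, -0.375, 0.002], [-0.375, 0.927, 0.0], [-0.002, -0.001, -1.0]]
force: [-4.7, -1.1, 13.8]
grip_width: 0.0103
finger_force: 63.4
```

Emit:
move_arm(
  plan=[0,0,0.04,0,0,0,0,0,0,0,0,0,0,0,0],
)

```text
t: 18.3
tool_pos: [0.5931, 0.0321, 0.0425]
tcp_rot: [[-0.927, -0.375, 0.003], [-0.375, 0.927, 0.0], [-0.003, -0.001, -1.0]]
force: [-7.0, -0.2, 19.1]
grip_width: 0.0106
finger_force: 64.2
```

```bash
python3 - <<'E'
from k import *
s,c,Q,U,V=inhand('w9'); print(s['tool_pos'],s['force'],s['grip_width'])
m=(Q[...,2]>-.035)&(Q[...,2]<-.011)&(abs(Q[...,1])<.03)&(abs(Q[...,0])<.04); q=Q[m]
print(q[:,0].max(),q[:,1].min(),q[:,1].max(), 'skirt top z', .0-np.median(q[:,2])+s['tool_pos'][2])
w=load('w8')
t=(abs(Q[...,1])<.02)&(Q[...,0]>.008)&(Q[...,0]<.022)&(Q[...,2]<-.026)&(Q[...,2]>-.036); print('skirt top rel TCP',np.median(Q[t][:,2]),t.sum())
pv=np.array([.6092,.1515])
P=np.array([pix(c,u,v) for v in range(60,330,1) for u in range(200,640) if c['range_z'][v,u]>0])
T=P[(abs(P[:,2]-.106)<.004)&(np.hypot(P[:,0]-.542,P[:,1]-.203)<.03)]; print(len(T), T.mean(0) if len(T) else '')
E
```

```text
[0.59314108 0.03214439 0.04247006] [-7.01340529 -0.24801774 19.05691365] 0.010611083871048041
0.024411685577581763 -0.02326067740784342 0.024552618831230215 skirt top z 0.07124789103734389
skirt top rel TCP -0.02903348309846345 909
0
```

```bash
python3 -c "
from plant import bot
print(bot.finish_job())"
```

```text
the job is handed in; nothing more can be done
None
```

I handed the job in with the lever on the green mark (within about 0.5°) and the knob on the D-shaft, still gripped and pressed to its stop with about 19 N, at 18.3 s; the handover gave no verdict.

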